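# Fix the craft lamp over the sharpening dish

### The job

Get the pencil-sharpening spot ready: set the yellow sharpener gently down in the grey dish and let go of it. Then swing the drooping lamp over to that dish by turning the wooden peg it hangs on, pressing the peg down into its tapered hole all the while it turns, until the red lamp head is right above the middle of the dish and the peg is home with its brass collar all but down on the block, so that it holds by friction when you let go. Last, nudge the lamp's slide switch across to the green dot, and leave the dish, the punch and the tumbler where they stand.

Things in the scene. Friction and masses are not known exactly. Their poses are not given: they have to be found in the camera images.
- lamp: Battery craft lamp, fixed. Origin on the worktop under the post, x = its rear (away from the robot at yaw 0), y = its left, z up. White foot 80 mm wide, 24 mm high, from x = -172 to +48 mm. Wooden post 50 x 50 mm at x = +20 mm, topped by a 56 mm wide block whose upper face slopes 30 degrees towards the front (-x). The red lamp head droops over the foot's front.
- peg_hole (a point): Mouth of the tapered hole, in the middle of the block's sloped face, 150 mm straight above the lamp's origin (axes as the lamp's). The hole is square to that face: its axis points up and out along (-0.5, 0, 0.866) in the lamp's frame. The peg turns about this axis and is pressed down along it.
- peg_grip (a point): Where to grip the wooden peg: middle of its finger plate, on the axis, 50 mm out from the hole when peg_depth is 0. Its z = the axis, up and out. Plate 28 mm wide along its x, 12 mm thick along its y (grip across this), from 19 mm below this point to 16 mm above along z. 34 mm below lies the top of the 8 mm brass arm that runs along its -x to the head; peg, arm and head turn as one.
- lamp_head (a point): Middle of the red round lamp head (50 mm across, 18 mm thick), fixed to the peg: at (-125, 0, -43) mm in the frame of point peg_grip. It travels on a tilted circle about the peg's axis and passes above the dish and above the punch.
- peg_turn (a joint): Angle of the peg, rad, -1.75 to 1.75. 0: the head hangs lowest, at the lamp's front. Positive is anticlockwise seen from above and carries the head to the lamp's right (-y), negative to its left (+y). Unless the peg is pressed home the head's weight (0.03 N m) swings it slowly back, to 0.5 rad or less from 0.
- peg_depth (a joint): How far the peg is in, m: 0 = 8 mm gap between the block and the 42 mm wide brass collar, 0.008 = collar on the block. The deeper, the more the taper grips. Pressed without turning, 15 N brings it only about half way; while it turns, 12 to 16 N along the axis carries it home; turning it there takes about 0.4 N m. Then it holds, but a hand that opens off-centre or while pushing or pulling can jerk it.
- switch (a joint): Slide switch on the foot's front: 0 = off, 0.010 m = on, towards the lamp's left (+y), where the green dot is (a grey dot marks off). A detent half way takes a few newtons to pass; then it stays on its side.
- switch_ridge (a point): Top middle of the red switch's small ridge, at x = -135, y = -5 (off) to +5 (on), z = 29.5 mm in the lamp's frame. Ridge 16 mm long along the lamp's x, 4 mm thick along y (the way it slides), 5.5 mm higher than the foot's top; the slide round it is nearly flush.
- dish: Loose round grey ceramic dish, 116 mm across the rim, 92 mm at the foot, 22 mm high, 0.4 kg, beside the lamp on its left or right. Origin in the middle of its underside; its inner floor is 5 mm up and about 84 mm across.
- sharpener: Loose yellow plastic pencil sharpener, a block 40 (x) x 26 (y) x 22 mm (z), about 25 g, on the worktop to one side. Origin in the middle of its underside.
- sharpener_mid (a point): Centre of the sharpener.
- punch: Loose aluminium craft punch with a blue spring lever, 82 x 44 x 50 mm high, on the other side of the lamp from the dish: leave it alone. Origin in the middle of its underside.
- tumbler: Loose glass tumbler of wooden dowels, 72 mm across, 160 mm high over the dowels, on the other side from the sharpener: leave it alone. Origin in the middle of its underside.
Mind the look-alikes: they are no part of the job. What is shaped like the lamp but purple is not meant.

How it is judged (in metres and radians):
On the way, in this order (a step that is already met when the one before it is completed fails the run):
1. the sharpener lies in the dish, released and at rest (horizontal distance between sharpener_mid and dish below 0.035 m and height (world z) of sharpener_mid below 0.03 m and contact force between the fingers and sharpener below 0.05 N and linear speed of sharpener below 0.03 m/s), for 0.2 s.
2. the peg is pressed at least 3 mm in while it still has a way to turn (the head at least 40 mm short of the dish's middle) (value of joint peg_depth above 0.003 m and horizontal distance between lamp_head and dish above 0.04 m).
3. the lamp head stands above the dish's middle within 30 mm, the collar is within 3 mm of the block, and the peg holds with no finger on it (value of joint peg_depth above 0.005 m and horizontal distance between lamp_head and dish below 0.03 m and contact force between the fingers and peg_turn below 0.05 N), for 0.4 s.
4. the switch is across its detent, on (value of joint switch above 0.0065 m), for 0.1 s.
At the end, for the whole second after the job is handed in: The sharpener rests in the dish (its centre within 35 mm of the dish's middle), the lamp head stands above the dish's middle within 30 mm, held by the peg alone with the collar within 3 mm of the block, the switch is on (at least 6.5 of its 10 mm across), and the robot touches nothing (horizontal distance between sharpener_mid and dish below 0.035 m and height (world z) of sharpener_mid below 0.03 m and linear speed of sharpener below 0.03 m/s and value of joint peg_depth above 0.005 m and horizontal distance between lamp_head and dish below 0.03 m and value of joint switch above 0.0065 m).
It fails at once if the dish is shifted by more than 20 mm (distance of dish from where it was at the start of the episode above 0.02 m).
It fails at once if the punch is shifted by more than 20 mm (distance of punch from where it was at the start of the episode above 0.02 m).
It fails at once if the tumbler is shifted by more than 20 mm (distance of tumbler from where it was at the start of the episode above 0.02 m).
It fails at once if the sharpener is dropped from more than about 45 mm or thrown (linear speed of sharpener above 0.95 m/s and contact force between the fingers and sharpener below 0.05 N).
It also fails if it takes over 72 s, if anything falls off the work surface, if the arm or the gripper's body presses on something with over 40 N, if the wrist force passes 120 N, or if a joint passes its speed limit or range.

### The arm

A 6-joint arm with a two-finger parallel gripper is mounted at the origin on the work surface. World frame = base frame: x ahead of the robot, y to its left, z up, the work surface at z = 0. Lengths are in m, angles in degrees, forces in N, time in s.
With the tool pointing down it reaches from about 0.4 to 0.825 m from the base axis. Payload 7 kg.
Tool frame: the origin (TCP) lies at the very end of the fingers, on their centre line; the grasp point (between the pads) lies 19 mm behind it (ctrl.hold_point_z is the distance from the TCP to the grasp point, in m); z points along the fingers, y is the line along which they close (so a half turn about z gives the same grasp; the last joint's range is limited). The gripper opens to 88 mm and grips with 3 to 60 N. Pads are 19 mm wide; open, the fingers measure 130 mm over their backs; the gripper's body (78 mm by 193 mm) begins 47 mm behind the grasp point.
Start: joints at [-49.784, 20.546, 0.682, 0, -70.136, -16.507], TCP at [0.271, -0.618, 0.227] pointing down, gripper open.
Joint ranges: [-176.03, 176.03], [-82.01, 121.73], [-58.28, 71.71], [-173.87, 95.51], [-174.79, -0.11], [-173.66, 173.66]. Speed limits (degrees/s): [136.94, 136.94, 172.46, 180, 180, 180].

### API

Orientations are given as [roll, pitch, yaw] about the fixed x, y, z axes, in that order (R = Rz(yaw) Ry(pitch) Rx(roll)).
In Python, from plant import sensors, viewer, workorder, ctrl gives the robot as it stands.
- The arm moves only by the shell command python3 -m pendant 'ROWS'. ROWS is JSON, a list of rows, each a list of 3 entries, a list of its own where there are three numbers: the opening, from -1 (shut) to 1 (fully open), so that 0 is half open, then the shift along the tool's x, y, z in m, then the turn, a rotation vector about the tool's x, y, z in degrees. A call has 1 to 10 rows; each row is the pose to reach, as a shift and turn from the pose commanded when the call began, along the tool's axes at that moment; what a row does not reach only later rows make up. A row lasts 1/12 s, in which the tool goes at most 41.7 mm and 7.16 degrees, less where a joint would pass 70% of its speed; a pose out of reach is approached as far as the arm can. A call with a gripper value outside its range is refused whole. The fingers move at their own pace and stop on an object; the grip force is fixed at half the most. Time passes only in rows, so rows that repeat a pose let the fingers close. It gives the time, the measured TCP pose, the force, the opening and the grip force at its end, in the units of the state.
- sensors.get_obs(): the state, without advancing time (a new reading comes with each control period).
- viewer.snapshot(name): name is "scene" or "top"; returns the picture (420x560x3 uint8, red, green, blue); there is no depth.
- viewer.camera_params(name): a dict with "fx", "fy", "cx", "cy" (pixels), "dist" ([k1, k2, p1, p2, k3] as OpenCV has them; the pictures are not rectified), "extrinsics" (4x4, takes a point from world to camera coordinates). Camera axes: x right, y up, looking along -z (the intrinsics and any distortion apply to the point x, -y, -z); pixel columns grow to the right and rows downward; lengths in m; the calibration is good to about 2 mm. A picture is of the moment at which its call begins. camera_params takes no time and is no camera call.
- workorder.close_job(): hands the job in; it is judged then, once.
The state is a dict: "clock": time; "joint_pos": joint angles; "qvel": joint speeds; "tau": joint torques, N m; "tool_pos": TCP position; "orientation": TCP orientation; "force": force on the tool from outside, world axes, zero at the start; "moment": the same for the moment, N m; "opening": finger opening in m; "gripper_force": force on a finger pad.
Only numpy, scipy, OpenCV 4.12 (cv2) and the standard library are available. Lean on these libraries where they do the work, as an engineer would, in place of code of your own. Each camera call takes 0.05 s, during which the arm holds its last target. There are 200 camera calls.

## Working session

There is one attempt and no reset: what is moved stays moved. The work goes in short steps, Python scripts to look and compute and a shell command to move; the robot and the scene stay as the last step left them, time stands still between calls to the robot, and variables do not carry over. Pictures are saved under pics/ and viewed, at most 10 in all, crops included, and the job is handed in when it is done.

```bash
ls; mkdir -p pics; python3 - <<'E'
from plant import sensors, viewer, workorder, ctrl
import cv2,numpy as np
for n in("scene","top"):
    cv2.imwrite(f"pics/{n}0.png",viewer.snapshot(n)[...,::-1])
    p=viewer.camera_params(n);print(n,p)
o=sensors.get_obs();print(o,ctrl.hold_point_z)
E
```

```text
pics
scene {'fx': 545.7005229541602, 'fy': 545.7005229541602, 'cx': 282.9061378856059, 'cy': 207.53681327978285, 'dist': array([0.03382975, 0.        , 0.        , 0.        , 0.        ]), 'extrinsics': array([[ 0.85452618,  0.51928007,  0.01154151, -0.44518325],
       [-0.36393874,  0.58274732,  0.72660453,  0.08019014],
       [ 0.37058547, -0.625103  ,  0.68695898, -1.55845438],
       [ 0.        ,  0.        ,  0.        ,  1.        ]])}
top {'fx': 511.96299189560887, 'fy': 511.96299189560887, 'cx': 276.2781395157903, 'cy': 204.29518393332734, 'dist': array([-0.08334185,  0.        ,  0.        ,  0.        ,  0.        ]), 'extrinsics': array([[ 0.00715044, -0.99951794,  0.03021182, -0.02259137],
       [ 0.99571297,  0.00990299,  0.09196526, -0.54004587],
       [-0.09222011,  0.02942471,  0.99530379, -1.2862272 ],
       [ 0.        ,  0.        ,  0.        ,  1.        ]])}
{'clock': 0.1, 'joint_pos': array([-4.97849104e+01,  2.05865919e+01,  6.39782084e-01, -1.94371188e-02,
       -7.01357452e+01, -1.65062308e+01]), 'qvel': array([ 0.05150356, -0.11288148,  0.13939137,  0.02267212, -0.0481051 ,
        0.05319132]), 'tau': array([-1.74162797e-03, -5.84163845e+01,  2.93750507e+01,  7.01556623e+00,
        1.01876157e-02, -4.67222139e-05]), 'tool_pos': array([ 0.2712135 , -0.61764053,  0.22572514]), 'orientation': array([ 1.79915655e+02, -5.93766333e-03, -1.56297755e+02]), 'force': array([-0.07389045,  0.33094906, -0.90765195]), 'moment': array([ 0.02276998, -0.01990524, -0.00595008]), 'gripper_force': 0.0, 'opening': 0.08759823481889363} 0.0188
```

View pics/scene0.png

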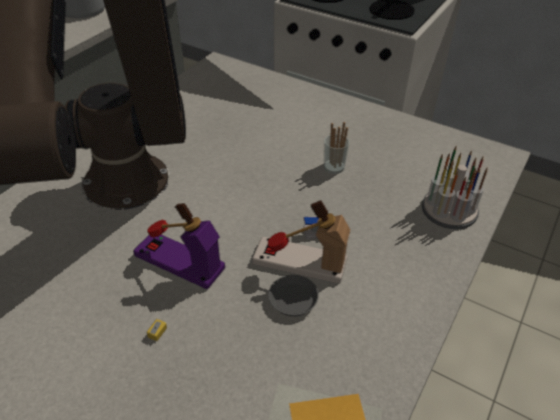

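View pics/top0.png

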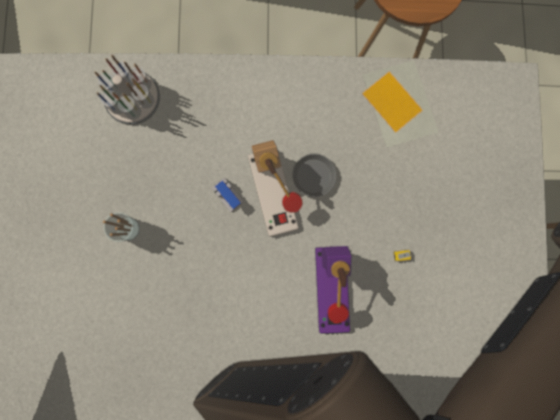

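Scene: the white/wood lamp is at top (275,190), and the purple lamp at (333,290) is the look-alike. The dish is at top (315,176), to the lamp's right. For the sharpener, candidates are the yellow block at top (403,256), the orange paper at (392,102) and the pencils at (130,90); I choose (403,256). The punch is at (228,195) and the tumbler at (122,228).

```bash
cat > h.py <<'E'
import numpy as np, cv2
from plant import sensors, viewer, workorder, ctrl
def cam(n):
    p=viewer.camera_params(n); K=np.array([[p['fx'],0,p['cx']],[0,p['fy'],p['cy']],[0,0,1]]); return K,p['dist'],p['extrinsics']
def ray(n,uv):
    K,d,E=cam(n); q=cv2.undistortPoints(np.array([[uv]],float),K,d)[0,0]
    R=E[:3,:3];t=E[:3,3]; return -R.T@t, R.T@np.array([q[0],-q[1],-1.])
def onz(n,uv,z):
    o,d=ray(n,uv); return o+d*(z-o[2])/d[2]
def two(a,b):
    (o1,d1),(o2,d2)=ray('scene',a),ray('top',b)
    s=np.linalg.lstsq(np.c_[d1,-d2],o2-o1,rcond=None)[0]; p,q=o1+d1*s[0],o2+d2*s[1]
    return (p+q)/2,np.linalg.norm(p-q)
def proj(n,P):
    K,d,E=cam(n); c=E[:3,:3]@np.asarray(P,float)+E[:3,3]
    return cv2.projectPoints(np.array([[c[0],-c[1],-c[2]]]),np.zeros(3),np.zeros(3),K,d)[0].ravel()
E
python3 - <<'E'
from h import *
t=cv2.imread('pics/top0.png'); s=cv2.imread('pics/scene0.png')
def mask(im,lo,hi,box):
    h=cv2.inRange(cv2.cvtColor(im,cv2.COLOR_BGR2HSV),lo,hi); m=np.zeros_like(h); x0,y0,x1,y1=box; m[y0:y1,x0:x1]=h[y0:y1,x0:x1]; return m
def big(m): return max(cv2.findContours(m,cv2.RETR_EXTERNAL,cv2.CHAIN_APPROX_NONE)[0],key=cv2.contourArea)
np.set_printoptions(precision=4,suppress=True)
# sharpener
for n,im,b in(('top',t,(385,240,425,275)),('scene',s,(140,315,175,345))):
    c=big(mask(im,(18,90,70),(40,255,255),b)); r=cv2.minAreaRect(c); P=cv2.boxPoints(r)
    print('sharp',n,r,onz(n,r[0],.022),[onz(n,p,.022)[:2] for p in P])
for n,im,b in(('top',t,(275,180,310,215)),('scene',s,(262,228,292,255))):
    m=mask(im,(0,130,60),(8,255,255),b)|mask(im,(172,130,60),(180,255,255),b); c=big(m); M=cv2.moments(c); print('head',n,(M['m10']/M['m00'],M['m01']/M['m00']),cv2.minAreaRect(c))
c=big(mask(t,(0,0,0),(180,90,75),(292,152,340,200))); e=cv2.fitEllipse(c); print('dish',e,onz('top',e[0],.022),cv2.boundingRect(c))
hsv=cv2.cvtColor(t,cv2.COLOR_BGR2HSV)
print('foot hsv',hsv[205,275],hsv[185,268],'bg',hsv[230,240],'dish',hsv[176,300],hsv[176,330])
cv2.imwrite('pics/c1.png',np.hstack([cv2.resize(t[135:245,210:345],None,fx=4.4,fy=4.4,interpolation=cv2.INTER_CUBIC),cv2.resize(t[238:275,382:424],(200,484),interpolation=cv2.INTER_CUBIC)]))
E
```

```text
sharp top ((402.3597717285156, 255.23780822753906), (10.932723045349121, 16.785593032836914), 83.6598129272461) [ 0.4118 -0.3443  0.022 ] [array([ 0.4233, -0.321 ]), array([ 0.4283, -0.3649]), array([ 0.4003, -0.3677]), array([ 0.3954, -0.3238])]
sharp scene ((156.26925659179688, 329.3460998535156), (14.144856452941895, 21.91065788269043), 33.6900634765625) [ 0.4174 -0.3508  0.022 ] [array([ 0.4045, -0.3738]), array([ 0.3955, -0.325 ]), array([ 0.4305, -0.3273]), array([ 0.4383, -0.3755])]
head top (292.12384716732544, 202.13504611330697) ((292.2000427246094, 202.40000915527344), (18.782970428466797, 17.8885440826416), 63.43495178222656)
head scene (276.5017543859649, 242.50760233918126) ((275.382568359375, 242.83221435546875), (15.565407752990723, 25.88772964477539), 55.00798034667969)
dish ((307.3795471191406, 176.7431182861328), (27.504804611206055, 40.696231842041016), 170.99522399902344) [ 0.6129 -0.0981  0.022 ] (293, 156, 29, 41)
foot hsv [ 16  40 192] [ 16  41 192] bg [ 23  29 159] dish [20 22 71] [ 23  19 109]
```

View pics/c1.png

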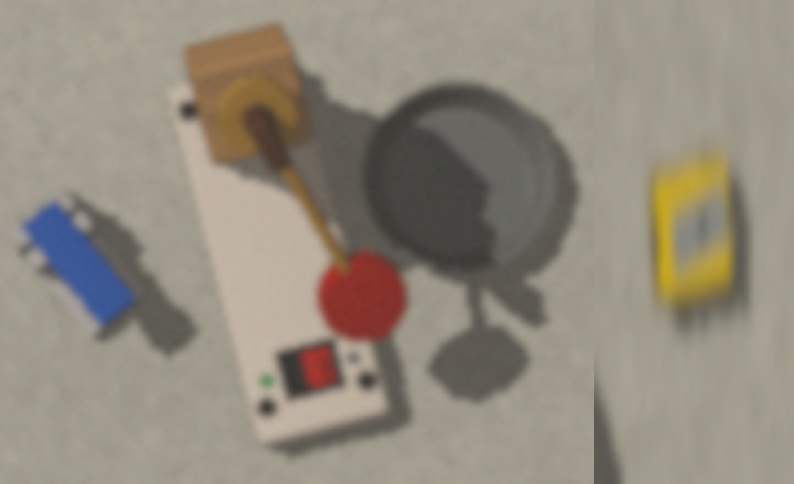

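The close crop shows the wooden lamp on its white foot, with the green dot at crop (266,380) on the left, the switch at (315,370), the dish rim centre near (468,182) and the yellow sharpener block. Next I compute the geometry.

```bash
cat > geo.py <<'E'
from h import *
np.set_printoptions(precision=4,suppress=True)
cp=lambda x,y:(210+x/4.4-.4,135+y/4.4-.4)
E
python3 - <<'E'
from geo import *
fl,fr,rl=[onz('top',cp(*p),.024)[:2] for p in((258,440),(386,408),(172,90))]
print(fl,fr,rl,np.linalg.norm(fl-fr),np.linalg.norm(fl-rl))
a=(rl-fl);y1=np.degrees(np.arctan2(a[1],a[0]));b=fl-fr;y2=np.degrees(np.arctan2(-b[0],b[1]));print('yaw',y1,y2)
y=np.radians((y1*2+y2)/3);X=np.array([np.cos(y),np.sin(y)]);Y=np.array([-X[1],X[0]])
o=(fl+fr)/2+.172*X; print('origin',o)
L=[onz('top',cp(*p),.022)for p in((365,182),(577,182),(470,83),(470,278))];print('dish',L,(L[0]+L[1])/2,(L[2]+L[3])/2)
h,e=two((276.5,242.5),(292.1,202.1));print('head',h,e)
R=np.array([[X[0],-X[1],0],[X[1],X[0],0],[0,0,1]]);q=R.T@(h-np.r_[o,0]);print('head in lamp',q)
# collar/switch check
for n,P in(('hole',(0,0,.15)),('swoff',(-.135,-.005,.0295)),('blockTop',(0,0,.15))):
    W=R@np.array(P)+np.r_[o,0];print(n,W,proj('top',W),proj('scene',W))
# head position model
ax=np.array([-.5,0,.866]);ex0=np.array([.866,0,.5])  # plate x at turn 0
ey0=np.cross(ax,ex0)
for d in(0,.008):
  for t in np.arange(0,1.8,.1):
    g=np.array([0,0,.15])+ax*(.05-d); ex=np.cos(t)*ex0+np.sin(t)*ey0
    H=g-.125*ex-.043*ax; print(d,round(t,2),H,(R@H+np.r_[o,0]))
E
```

```text
[0.4625 0.0019] [ 0.4817 -0.0723] [0.6675 0.0543] 0.07667226715285652 0.21150729987475217
yaw 14.319334904732461 14.488906489888429
origin [0.6387 0.0075]
dish [array([ 0.6145, -0.0596,  0.022 ]), array([ 0.616 , -0.1849,  0.022 ]), array([ 0.6744, -0.1216,  0.022 ]), array([ 0.5584, -0.1215,  0.022 ])] [ 0.6152 -0.1223  0.022 ] [ 0.6164 -0.1215  0.022 ]
head [ 0.5382 -0.0555  0.0927] 0.0036132247468441273
head in lamp [-0.113  -0.0361  0.0927]
hole [0.6387 0.0075 0.15  ] [267.283  157.3021] [330.326  224.8892]
swoff [ 0.5092 -0.0308  0.0295] [281.2824 216.3065] [272.3531 249.2504]
blockTop [0.6387 0.0075 0.15  ] [267.283  157.3021] [330.326  224.8892]
0 0.0 [-0.1118  0.      0.0936] [ 0.5305 -0.0202  0.0936]
0 0.1 [-0.1112 -0.0125  0.0939] [ 0.5341 -0.0322  0.0939]
0 0.2 [-0.1096 -0.0248  0.0948] [ 0.5387 -0.0437  0.0948]
0 0.3 [-0.1069 -0.0369  0.0964] [ 0.5443 -0.0548  0.0964]
0 0.4 [-0.1032 -0.0487  0.0985] [ 0.5509 -0.0652  0.0985]
0 0.5 [-0.0985 -0.0599  0.1012] [ 0.5582 -0.075   0.1012]
0 0.6 [-0.0928 -0.0706  0.1045] [ 0.5663 -0.0839  0.1045]
0 0.7 [-0.0863 -0.0805  0.1083] [
[... 1020 characters left out ...]
2 -0.0829  0.0976]
0.008 0.7 [-0.0823 -0.0805  0.1013] [ 0.579  -0.0909  0.1013]
0.008 0.8 [-0.0749 -0.0897  0.1056] [ 0.5884 -0.0979  0.1056]
0.008 0.9 [-0.0668 -0.0979  0.1103] [ 0.5984 -0.1039  0.1103]
0.008 1.0 [-0.058  -0.1052  0.1154] [ 0.6087 -0.1087  0.1154]
0.008 1.1 [-0.0486 -0.1114  0.1208] [ 0.6193 -0.1124  0.1208]
0.008 1.2 [-0.0387 -0.1165  0.1265] [ 0.6302 -0.1149  0.1265]
0.008 1.3 [-0.0285 -0.1204  0.1324] [ 0.6411 -0.1162  0.1324]
0.008 1.4 [-0.0179 -0.1232  0.1385] [ 0.652  -0.1162  0.1385]
0.008 1.5 [-0.0072 -0.1247  0.1447] [ 0.6628 -0.115   0.1447]
0.008 1.6 [ 0.0037 -0.1249  0.151 ] [ 0.6733 -0.1126  0.151 ]
0.008 1.7 [ 0.0144 -0.124   0.1572] [ 0.6835 -0.109   0.1572]
```

```bash
cat >> geo.py <<'E'
from scipy.spatial.transform import Rotation as Ro
YAW=np.radians(14.35); LO=np.array([.6348,.0065,0]); RL=Ro.from_euler('z',YAW).as_matrix()
AX=RL@np.array([-.5,0,.75**.5])
def down(a): return Ro.from_euler('xyz',[180,0,a+90],degrees=True)   # tool y at world angle a
def pegR(t): # tool z into hole, tool y = plate y at turn t
    ex0=RL@np.array([.75**.5,0,.5]); ey=Ro.from_rotvec(AX*t).apply(np.cross(AX,ex0)); z=-AX
    return Ro.from_matrix(np.c_[np.cross(ey,z),ey,z])
def go(pos,R):
    o=sensors.get_obs(); C=Ro.from_euler('xyz',o['orientation'],degrees=True)
    print('shift',C.inv().apply(np.array(pos)-o['tool_pos']).round(4).tolist(),'turn',(C.inv()*R).as_rotvec(degrees=True).round(2).tolist(),
      '| tcp',o['tool_pos'],'ori',o['orientation'],'q',o['joint_pos'].round(1),'F',o['force'].round(1),'op',round(o['opening'],4),'gf',round(o['gripper_force'],1),'t',o['clock'])
E
python3 -c "
from geo import *
go([.414,-.347,.10],down(187))"
```

```text
shift [-0.2395, 0.1902, 0.126] turn [0.08, 0.05, -73.3] | tcp [ 0.2712 -0.6176  0.2257] ori [ 179.9157   -0.0059 -156.2978] q [-49.8  20.6   0.6  -0.  -70.1 -16.5] F [-0.1  0.3 -0.9] op 0.0876 gf 0.0 t 0.1
```

```bash
python3 -m pendant '[[1,[-0.24,0.19,0.126],[0,0,-73.3]],[1,[-0.24,0.19,0.126],[0,0,-73.3]],[1,[-0.24,0.19,0.126],[0,0,-73.3]],[1,[-0.24,0.19,0.126],[0,0,-73.3]],[1,[-0.24,0.19,0.126],[0,0,-73.3]],[1,[-0.24,0.19,0.126],[0,0,-73.3]],[1,[-0.24,0.19,0.126],[0,0,-73.3]],[1,[-0.24,0.19,0.126],[0,0,-73.3]],[1,[-0.24,0.19,0.126],[0,0,-73.3]],[1,[-0.24,0.19,0.126],[0,0,-73.3]]]'
python3 - <<'E'
from geo import *
go([.414,-.347,.005],down(187))
im=viewer.snapshot('scene');cv2.imwrite('pics/s1.png',cv2.resize(im[240:400,60:260,::-1],None,fx=3.5,fy=3.5))
E
```

```text
clock: 0.93
tool_pos: [0.4151, -0.3452, 0.0994]
orientation: [179.9, 0.1, -84.1]
force: [0.6, -1.2, -0.0]
opening: 0.0876
gripper_force: 0.0
shift [0.0018, 0.0011, 0.0944] turn [0.12, 0.07, -1.1] | tcp [ 0.4151 -0.3452  0.0994] ori [179.8837   0.0694 -84.1035] q [-19.   14.9 -25.9  -0.  -49.4  24.9] F [ 0.6 -1.2 -0. ] op 0.0876 gf 0.0 t 0.9333
```

View pics/s1.png

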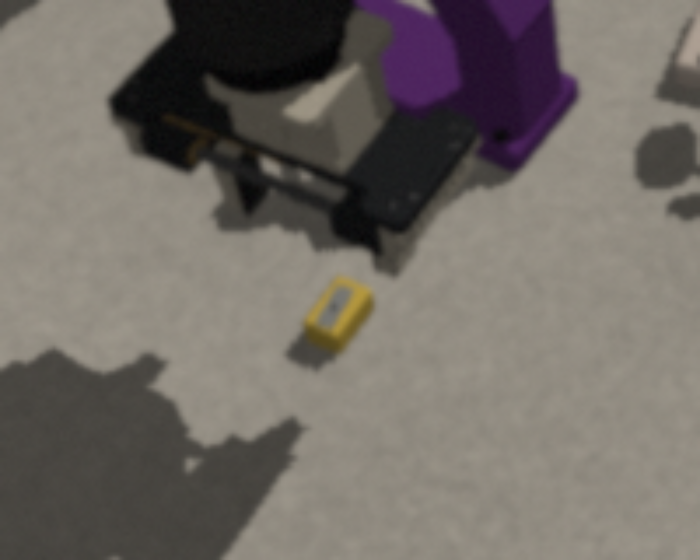

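The gripper hangs over the sharpener (crop (338,312)), lined up with it and clear of the purple lamp. Descending and gripping.

```bash
python3 -m pendant '[[1,[0.002,0.001,0.04],[0,0,-1]],[1,[0.002,0.001,0.075],[0,0,-1]],[1,[0.002,0.001,0.094],[0,0,-1]],[1,[0.002,0.001,0.094],[0,0,-1]],[1,[0.002,0.001,0.094],[0,0,-1]],[-1,[0.002,0.001,0.094],[0,0,-1]],[-1,[0.002,0.001,0.094],[0,0,-1]],[-1,[0.002,0.001,0.094],[0,0,-1]],[-1,[0.002,0.001,0.094],[0,0,-1]],[-1,[0.002,0.001,0.094],[0,0,-1]]]'
python3 -m pendant '[[-1,[0,0,0],[0,0,0]],[-1,[0,0,0],[0,0,0]],[-1,[0,0,-0.02],[0,0,0]],[-1,[0,0,-0.06],[0,0,0]],[-1,[0,0,-0.1],[0,0,0]],[-1,[0,0,-0.1],[0,0,0]],[-1,[0,0,-0.1],[0,0,0]]]'
python3 - <<'E'
from geo import *
go([.612,-.128,.105],down(204))
E
```

```text
clock: 1.82
tool_pos: [0.4144, -0.3498, 0.0075]
orientation: [-179.9, -0.0, -83.7]
force: [-1.1, 0.2, 0.8]
opening: 0.0596
gripper_force: 0.0
clock: 2.4
tool_pos: [0.4156, -0.3503, 0.1094]
orientation: [-179.7, -0.2, -83.7]
force: [-0.3, 0.6, -0.7]
opening: 0.0131
gripper_force: 0.0
shift [-0.1992, -0.2197, 0.0049] turn [-0.26, -0.2, -17.65] | tcp [ 0.4156 -0.3503  0.1094] ori [-179.7131   -0.1549  -83.6548] q [-19.5  14.3 -25.2   0.  -50.2  25.8] F [-0.3  0.6 -0.7] op 0.0131 gf 0.0 t 2.4
```

```bash
python3 - <<'E'
from geo import *
for n,b in(('scene',(130,300,190,360)),('top',(385,240,425,275))):
    im=viewer.snapshot(n)[...,::-1];x0,y0,x1,y1=b
    m=cv2.inRange(cv2.cvtColor(np.ascontiguousarray(im[y0:y1,x0:x1]),cv2.COLOR_BGR2HSV),(18,90,70),(40,255,255))
    if m.any():
        c=max(cv2.findContours(m,0,1)[0],key=cv2.contourArea);r=cv2.minAreaRect(c);print(n,r,onz(n,(r[0][0]+x0,r[0][1]+y0),.022))
E
```

```text
scene ((26.35999870300293, 29.520004272460938), (14.0, 22.400001525878906), 36.86989974975586) [ 0.4178 -0.351   0.022 ]
top ((20.0, 18.0), (4.0, 10.0), 90.0) [ 0.4047 -0.3512  0.022 ]
```

```bash
python3 -m pendant '[[0.4,[0,0,0],[0,0,0]],[0.4,[0,0,0],[0,0,0]],[0.4,[0,0,0],[0,0,0]],[0.4,[0,0,0.03],[0,0,0]],[0.4,[0,0,0.05],[0,0,0]],[0.4,[0,0,0.07],[0,0,0]],[0.4,[0,-0.001,0.085],[0,0,0]],[0.4,[0,-0.001,0.1045],[0,0,0]],[0.4,[0,-0.001,0.1045],[0,0,0]],[0.4,[0,-0.001,0.1045],[0,0,0]]]'
python3 -m pendant '[[-1,[0,0,0],[0,0,0]],[-1,[0,0,0],[0,0,0]],[-1,[0,0,0],[0,0,0]],[-1,[0,0,0],[0,0,0]],[-1,[0,0,0],[0,0,0]],[-1,[0,0,0],[0,0,0]],[-1,[0,0,0],[0,0,0]],[-1,[0,0,0],[0,0,0]],[-1,[0,0,0],[0,0,0]],[-1,[0,0,0],[0,0,0]]]'
```

```text
clock: 3.33
tool_pos: [0.4146, -0.3494, 0.0011]
orientation: [179.9, 0.0, -83.7]
force: [-1.2, 0.3, -0.6]
opening: 0.0602
gripper_force: 0.0
clock: 4.17
tool_pos: [0.4149, -0.3495, 0.0021]
orientation: [180.0, -0.0, -83.7]
force: [0.3, 0.4, 1.5]
opening: 0.0258
gripper_force: 30.0
```

```bash
python3 -m pendant '[[-1,[0,0,-0.03],[0,0,0]],[-1,[0,0,-0.07],[0,0,0]],[-1,[0,0,-0.1],[0,0,0]],[-1,[0,0,-0.1],[0,0,0]]]'
python3 - <<'E'
from geo import *
go([.612,-.128,.10],down(204))
E
```

```text
clock: 4.5
tool_pos: [0.4184, -0.3514, 0.1084]
orientation: [-179.5, -0.3, -83.6]
force: [1.5, -0.6, -0.3]
opening: 0.0255
gripper_force: 30.0
shift [-0.2004, -0.2173, 0.0091] turn [-0.41, -0.4, -17.59] | tcp [ 0.4184 -0.3514  0.1084] ori [-179.5345   -0.3286  -83.592 ] q [-19.4  14.4 -25.1   0.1 -49.9  25.7] F [ 1.5 -0.6 -0.3] op 0.0255 gf 30.0 t 4.5
```

```bash
python3 -m pendant '[[-1,[-0.03,-0.033,0],[0,0,-3]],[-1,[-0.06,-0.066,0],[0,0,-6]],[-1,[-0.09,-0.099,0],[0,0,-9]],[-1,[-0.12,-0.13,0],[0,0,-12]],[-1,[-0.15,-0.163,0],[0,0,-15]],[-1,[-0.18,-0.196,0],[0,0,-17.6]],[-1,[-0.2,-0.217,0.009],[0,0,-17.6]],[-1,[-0.2,-0.217,0.009],[0,0,-17.6]],[-1,[-0.2,-0.217,0.009],[0,0,-17.6]],[-1,[-0.2,-0.217,0.009],[0,0,-17.6]]]'
python3 - <<'E'
from geo import *
go([.612,-.128,.008],down(204))
im=viewer.snapshot('scene');cv2.imwrite('pics/s2.png',cv2.resize(im[180:340,200:400,::-1],None,fx=3.5,fy=3.5))
E
```

```text
clock: 5.33
tool_pos: [0.6081, -0.1264, 0.0924]
orientation: [179.9, 0.0, -66.0]
force: [-0.3, -0.2, -0.0]
opening: 0.0258
gripper_force: 30.0
shift [0.0031, -0.003, 0.0844] turn [0.07, 0.03, -0.02] | tcp [ 0.6081 -0.1264  0.0924] ori [179.9281   0.0327 -66.0219] q [  6.2  22.1 -16.   -0.  -52.   17.7] F [-0.3 -0.2 -0. ] op 0.0258 gf 30.0 t 5.3333
```

View pics/s2.png

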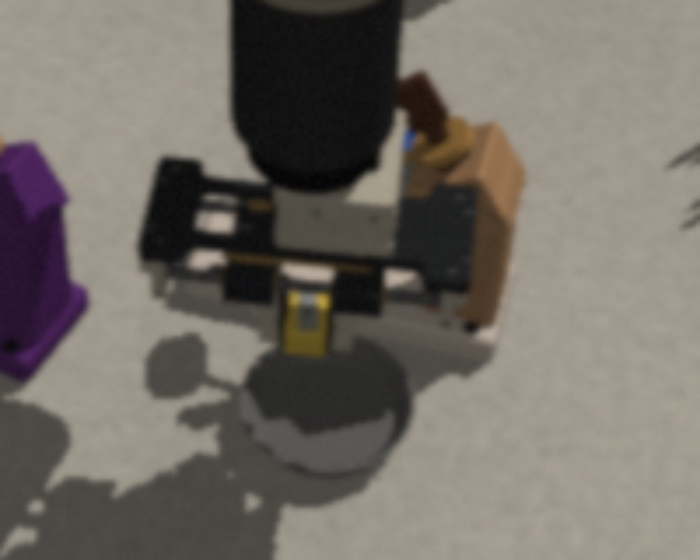

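The sharpener is held above the dish (crop (308,325); dish rim centre (326,405)), clear of lamp and post. Lowering and releasing with a small opening.

```bash
python3 -c "
from geo import *
print(proj('scene',(.6081,-.1264,.107)),proj('scene',(.616,-.12,.022)))"
python3 -m pendant '[[-1,[0.003,-0.003,0.03],[0,0,0]],[-1,[0.003,-0.003,0.055],[0,0,0]],[-1,[0.003,-0.003,0.07],[0,0,0]],[-1,[0.003,-0.003,0.078],[0,0,0]],[-1,[0.003,-0.003,0.083],[0,0,0]],[-1,[0.003,-0.003,0.083],[0,0,0]],[-1,[0.003,-0.003,0.083],[0,0,0]]]'
```

```text
[287.5546 270.9068] [291.3386 294.7191]
clock: 5.97
tool_pos: [0.6129, -0.1289, 0.011]
orientation: [-179.9, -0.0, -66.1]
force: [0.0, -0.9, -0.2]
opening: 0.0258
gripper_force: 30.0
```

```bash
python3 -m pendant '[[-1,[0,0,0.003],[0,0,0]],[-1,[0,0,0.003],[0,0,0]],[-0.2,[0,0,0.003],[0,0,0]],[-0.2,[0,0,0.003],[0,0,0]],[-0.2,[0,0,0.003],[0,0,0]],[-0.2,[0,0,0.003],[0,0,0]],[-0.2,[0,0,0.003],[0,0,0]]]'
python3 -m pendant '[[-0.2,[0,0,-0.015],[0,0,0]],[-0.2,[0,0,-0.04],[0,0,0]],[-0.2,[0,0,-0.08],[0,0,0]],[-0.2,[0,0,-0.12],[0,0,0]],[-0.2,[0,0,-0.16],[0,0,0]],[-0.2,[0,0,-0.2],[0,0,0]],[-0.2,[0,0,-0.24],[0,0,0]],[-0.2,[0,0,-0.24],[0,0,0]]]'
python3 - <<'E'
from geo import *
t=.31
g=LO+[0,0,.15]+AX*.05; P=g+AX*.10
print('axis',AX,'grip',g); go(P+AX*.0188*-1,pegR(t))
for n in('scene','top'):
  im=viewer.snapshot(n)[...,::-1]
  cv2.imwrite(f'pics/{n}3.png',im)
a=cv2.imread('pics/scene3.png')[180:340,200:400];b=cv2.imread('pics/top3.png')[130:250,220:360]
cv2.imwrite('pics/c3.png',np.hstack([cv2.resize(a,(500,400)),cv2.resize(b,(300,400))]))
E
```

```text
clock: 6.55
tool_pos: [0.6127, -0.1283, 0.0072]
orientation: [-180.0, -0.0, -66.1]
force: [-0.3, -0.7, 1.1]
opening: 0.0347
gripper_force: 0.1
clock: 7.22
tool_pos: [0.6162, -0.1292, 0.2569]
orientation: [-179.3, -0.4, -66.0]
force: [1.8, 0.1, 2.2]
opening: 0.035
gripper_force: 0.0
axis [-0.4844 -0.1239  0.866 ] grip [0.6106 0.0003 0.1933]
shift [-0.1273, -0.0076, -0.0075] turn [27.07, -16.82, 80.03] | tcp [ 0.6162 -0.1292  0.2569] ori [-179.3251   -0.4097  -66.0146] q [  6.   14.8  -3.5   0.2 -70.9  17.9] F [1.8 0.1 2.2] op 0.035 gf 0.0 t 7.2167
```

View pics/c3.png

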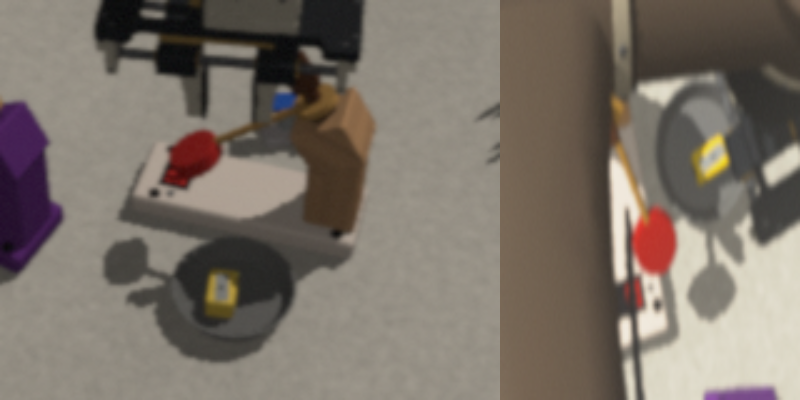

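Sharpener lies in the dish (scene crop (221,293), dish centre (233,288)). I check the peg grip point by two-view triangulation and move to pre-approach.

```bash
python3 - <<'E'
from geo import *
t=cv2.imread('pics/top0.png');s=cv2.imread('pics/scene0.png')
for n,im,(x0,y0,x1,y1) in(('top',t,(258,152,282,176)),('scene',s,(305,196,335,222))):
    c=cv2.cvtColor(im[y0:y1,x0:x1].copy(),cv2.COLOR_BGR2HSV); m=cv2.inRange(c,(0,70,0),(20,255,95))
    k=max(cv2.findContours(m,0,1)[0],key=cv2.contourArea); M=cv2.moments(k); r=cv2.minAreaRect(k)
    uv=(M['m10']/M['m00']+x0,M['m01']/M['m00']+y0); print(n,uv,r,m.sum()//255)
    if n=='top':a=uv
    else:b=uv
print(two(b,a)); g=LO+[0,0,.15]+AX*.05
for d in(-.019,0,.016): print(d,g+AX*d,proj('top',g+AX*d),proj('scene',g+AX*d))
E
python3 -m pendant '[[0.4,[-0.01,-0.001,-0.01],[27,-16.8,80]],[0.4,[-0.03,-0.002,-0.01],[27,-16.8,80]],[0.4,[-0.05,-0.003,-0.01],[27,-16.8,80]],[0.4,[-0.07,-0.004,-0.01],[27,-16.8,80]],[0.4,[-0.09,-0.005,-0.01],[27,-16.8,80]],[0.4,[-0.11,-0.006,-0.01],[27,-16.8,80]],[0.4,[-0.127,-0.0076,-0.0075],[27,-16.8,80]],[0.4,[-0.127,-0.0076,-0.0075],[27,-16.8,80]],[0.4,[-0.127,-0.0076,-0.0075],[27,-16.8,80]],[0.4,[-0.127,-0.0076,-0.0075],[27,-16.8,80]]]'
python3 -c "
from geo import *
g=LO+[0,0,.15]+AX*.05
go(g+AX*.0812,pegR(.31))"
```

```text
top (270.7690476190476, 165.62857142857143) ((12.860655784606934, 14.032787322998047), (14.468169212341309, 7.938286781311035), 50.19443130493164) 96
scene (320.6327543424318, 211.34987593052108) ((15.80172348022461, 15.87069320678711), (21.665565490722656, 12.342806816101074), 66.80140686035156) 230
(array([0.6142, 0.0005, 0.1851]), np.float64(0.002347693550386876))
-0.019 [0.6198 0.0027 0.1768] [269.4951 163.366 ] [322.572  214.4561]
0 [0.6106 0.0003 0.1933] [270.6324 166.1668] [318.832  208.1706]
0.016 [ 0.6028 -0.0017  0.2072] [271.6169 168.5915] [315.6375 202.8011]
clock: 8.15
tool_pos: [0.5672, -0.0091, 0.2533]
orientation: [-169.3, 22.7, -131.9]
force: [-0.7, -0.7, 0.3]
opening: 0.0614
gripper_force: 0.0
shift [-0.006, -0.0051, -0.0079] turn [5.08, -3.43, 12.94] | tcp [ 0.5672 -0.0091  0.2533] ori [-169.2933   22.7157 -131.9298] q [ 17.5  -3.6 -28.4  -2.9 -40.3 -59.7] F [-0.7 -0.7  0.3] op 0.0614 gf 0.0 t 8.15
```

```bash
python3 -m pendant '[[0.4,[-0.006,-0.005,-0.008],[5.1,-3.4,12.9]],[0.4,[-0.006,-0.005,-0.008],[5.1,-3.4,12.9]],[0.4,[-0.006,-0.005,-0.008],[5.1,-3.4,12.9]],[0.4,[-0.006,-0.005,-0.008],[5.1,-3.4,12.9]],[0.4,[-0.006,-0.005,-0.008],[5.1,-3.4,12.9]]]'
python3 - <<'E'
from geo import *
g=LO+[0,0,.15]+AX*.05
go(g+AX*(.0-.0188),pegR(.31))
a=viewer.snapshot('scene')[160:290,230:400,::-1];b=viewer.snapshot('top')[130:250,220:340,::-1]
cv2.imwrite('pics/c4.png',np.hstack([cv2.resize(a,(500,382)),cv2.resize(b,(300,382))]))
E
```

```text
clock: 8.57
tool_pos: [0.5712, -0.0098, 0.2639]
orientation: [-169.8, 28.2, -144.8]
force: [0.4, 0.3, -0.5]
opening: 0.0614
gripper_force: 0.0
shift [-0.0001, -0.0001, 0.1003] turn [0.07, -0.12, 0.48] | tcp [ 0.5712 -0.0098  0.2639] ori [-169.8352   28.2327 -144.8424] q [ 20.8  -7.  -35.6   6.  -31.8 -82.4] F [ 0.4  0.3 -0.5] op 0.0614 gf 0.0 t 8.5667
```

View pics/c4.png

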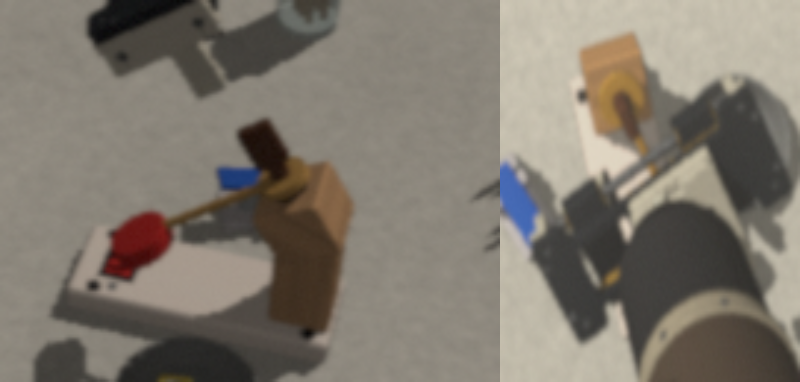

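The scene shows the dark plate (crop (262,145)) on its axis, and the gripper is lined up above it. Moving in along the axis and closing.

```bash
python3 -m pendant '[[0.4,[0,0,0.03],[0,0,0.5]],[0.4,[0,0,0.06],[0,0,0.5]],[0.4,[0,0,0.08],[0,0,0.5]],[0.4,[0,0,0.09],[0,0,0.5]],[0.4,[0,0,0.099],[0,0,0.5]],[0.4,[0,0,0.099],[0,0,0.5]],[0.4,[0,0,0.099],[0,0,0.5]]]'
python3 -m pendant '[[-1,[0,0,0],[0,0,0]],[-1,[0,0,0],[0,0,0]],[-1,[0,0,0],[0,0,0]],[-1,[0,0,0],[0,0,0]],[-1,[0,0,0],[0,0,0]],[-1,[0,0,0],[0,0,0]],[-1,[0,0,0],[0,0,0]],[-1,[0,0,0],[0,0,0]],[-1,[0,0,0],[0,0,0]],[-1,[0,0,0],[0,0,0]]]'
cat > st.py <<'E'
from geo import *
def st(t=None):
    o=sensors.get_obs();C=Ro.from_euler('xyz',o['orientation'],degrees=True);g=LO+[0,0,.15]+AX*.05
    f=C.inv().apply(o['force']);m=C.inv().apply(o['moment']);p=o['tool_pos']-(g-.0188*AX)
    ex=Ro.from_matrix(pegR(0).as_matrix()).inv()*C
    print('Ftool',f.round(1),'Mtool',m.round(2),'depth',round(-p@AX*1e3,1),'off(tool,mm)',(C.inv().apply(p)*1e3).round(1),'turn',(-ex.as_rotvec(degrees=True)).round(1),'op',round(o['opening']*1e3,1),'gf',round(o['gripper_force'],1),'q',o['joint_pos'].round(0),'t',o['clock'])
st()
E
python3 st.py
```

```text
clock: 9.25
tool_pos: [0.62, 0.0022, 0.1788]
orientation: [-170.1, 28.4, -145.5]
force: [-0.1, -0.5, -0.5]
opening: 0.0613
gripper_force: 0.0
clock: 10.08
tool_pos: [0.6189, 0.004, 0.1788]
orientation: [-170.2, 28.4, -145.5]
force: [-11.8, 14.8, 4.4]
opening: 0.0121
gripper_force: 34.1
Ftool [-1.  17.9 -7.7] Mtool [-7.43  1.24  0.  ] depth -1.7 off(tool,mm) [-1.   1.3 -1.7] turn [ 0.1 -0.  17.7] op 12.1 gf 34.1 q [ 20.   3. -39.   9. -18. -86.] t 10.0833
```

```bash
python3 -m pendant '[[-1,[0,0.001,0],[0,0,0]],[-1,[0,0.001,0],[0,0,0]],[-1,[0,0.001,0],[0,0,0]]]' >/dev/null; python3 st.py
```

```text
Ftool [-0.8 12.3 -4.6] Mtool [-5.31  1.34  0.06] depth -1.7 off(tool,mm) [-1.   1.8 -1.7] turn [ 0.1 -0.  17.7] op 11.9 gf 34.8 q [ 20.   3. -40.   9. -17. -86.] t 10.3333
```

```bash
python3 -m pendant '[[-1,[0,0.0022,0],[0,0,0]],[-1,[0,0.0022,0],[0,0,0]],[-1,[0,0.0022,0.001],[0,0,0]],[-1,[0,0.0022,0.001],[0,0,0]]]' >/dev/null; python3 st.py
```

```text
Ftool [-0.4  1.3 -4.8] Mtool [-1.08  1.82  0.03] depth -1.1 off(tool,mm) [-1.2  2.5 -1.1] turn [-0.  -0.  17.6] op 11.4 gf 33.4 q [ 20.   3. -40.  10. -17. -87.] t 10.6667
```

```bash
python3 -m pendant '[[-1,[0,0,0.001],[0,0,0]],[-1,[0,0,0.002],[0,0,0]],[-1,[0,0,0.002],[0,0,0]],[-1,[0,0,0.002],[0,0,0]]]' >/dev/null; python3 st.py
```

```text
Ftool [ 0.5  1.9 -8.7] Mtool [-1.57  2.04  0.03] depth 0.7 off(tool,mm) [-1.2  2.5  0.7] turn [-0.   0.  17.6] op 11.6 gf 33.5 q [ 20.   3. -40.  10. -17. -87.] t 11.0
```

```bash
python3 -m pendant '[[-1,[0,0,0.0015],[0,0,0]],[-1,[0,0,0.003],[0,0,0]],[-1,[0,0,0.003],[0,0,-2]],[-1,[0,0,0.003],[0,0,-4]],[-1,[0,0,0.003],[0,0,-6]],[-1,[0,0,0.003],[0,0,-6]]]' >/dev/null; python3 st.py
```

```text
Ftool [-0.8  2.1 -3.9] Mtool [-2.05  1.64  0.01] depth 3.7 off(tool,mm) [-1.4  2.5  3.7] turn [ 0.   0.  23.7] op 11.8 gf 33.4 q [ 20.   4. -40.  10. -16. -81.] t 11.5
```

```bash
python3 -m pendant '[[-1,[0,0,0.001],[0,0,-2]],[-1,[0,0,0.002],[0,0,-4]],[-1,[0,0,0.003],[0,0,-6]],[-1,[0,0,0.003],[0,0,-8]],[-1,[0,0,0.003],[0,0,-8]]]' >/dev/null; python3 st.py
```

```text
Ftool [  2.9   5.4 -25.7] Mtool [-3.66  2.46  0.05] depth 5.9 off(tool,mm) [-1.8  2.3  5.9] turn [-0.   0.  31.7] op 11.7 gf 34.7 q [ 20.   4. -40.  10. -16. -73.] t 11.9167
```

```bash
python3 -m pendant '[[-1,[0,0,-0.001],[0,0,0]],[-1,[0,0,-0.001],[0,0,-3]],[-1,[0,0,-0.001],[0,0,-6]],[-1,[0,0,-0.001],[0,0,-9]],[-1,[0,0,-0.001],[0,0,-12]],[-1,[0,0,-0.001],[0,0,-12]]]' >/dev/null; python3 st.py
python3 - <<'E'
from geo import *
a=viewer.snapshot('scene')[180:310,220:400,::-1];b=viewer.snapshot('top')[130:250,220:340,::-1]
cv2.imwrite('pics/c5.png',np.hstack([cv2.resize(a,(550,397),interpolation=cv2.INTER_CUBIC),cv2.resize(b,(250,397))]))
E
```

```text
Ftool [ 0.3  6.3 -6.3] Mtool [-3.57  0.69  0.15] depth 5.8 off(tool,mm) [-2.2  2.1  5.8] turn [ 0.  -0.  43.8] op 11.6 gf 34.3 q [ 20.   4. -40.  10. -16. -61.] t 12.4167
```

View pics/c5.png

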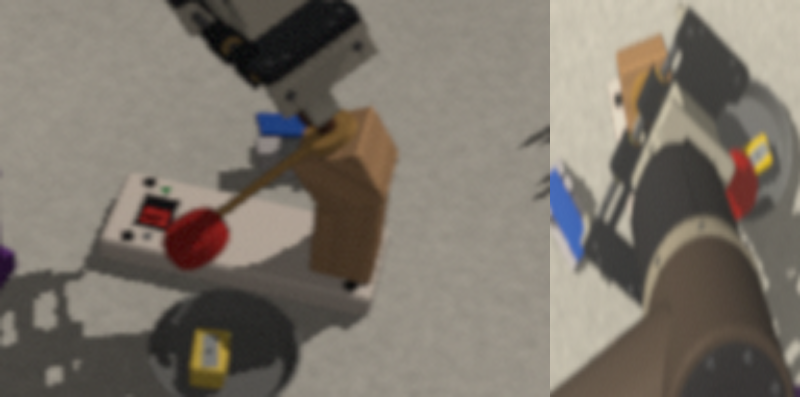

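The head swings with the peg toward the dish (head at crop (197,238)), and the collar is nearly on the block. Turning on under pressure.

```bash
python3 -m pendant '[[-1,[0,0.001,0.001],[0,0,0]],[-1,[0,0.001,0.001],[0,0,-3]],[-1,[0,0.001,0.001],[0,0,-6]],[-1,[0,0.001,0.001],[0,0,-9]],[-1,[0,0.001,0.001],[0,0,-12]],[-1,[0,0.001,0.001],[0,0,-12]]]' >/dev/null; python3 st.py
python3 - <<'E'
from geo import *
print([proj('scene',RL@np.array(h)+LO) for h in((-.058,-.1052,.1154),(-.0486,-.1114,.1208))], proj('scene',(.616,-.12,.005)))
im=viewer.snapshot('scene')[...,::-1].copy()
h=cv2.cvtColor(im,cv2.COLOR_BGR2HSV);m=cv2.inRange(h,(0,130,60),(8,255,255))|cv2.inRange(h,(172,130,60),(180,255,255));m[:,:262]=0;m[:200]=0;m[:,350:]=0
for c in cv2.findContours(m,0,1)[0]:
  if cv2.contourArea(c)>80:
    r=cv2.minAreaRect(c);print(r)
    # intersect the ray with the circle plane at full depth
    o,d=ray('scene',r[0]);n=AX;q=LO+[0,0,.15]+AX*(.05-.008-.043);s=((q-o)@n)/(d@n);P=o+s*d;v=RL.T@(P-q);print('head',P,'r',np.linalg.norm(P-q),'turn',np.degrees(np.arctan2(-v[1],-(v@[.75**.5,0,.5]))))
E
```

```text
Ftool [ -1.7   1.3 -16.7] Mtool [-2.57  0.52  0.14] depth 5.9 off(tool,mm) [-2.7  1.9  5.9] turn [-0.   0.  55.8] op 11.6 gf 34.8 q [ 20.   4. -41.  11. -16. -49.] t 13.0167
[array([290.2  , 262.753]), array([293.6251, 264.1924])] [291.1751 299.3039]
((289.20001220703125, 262.3999938964844), (16.994115829467773, 21.466251373291016), 63.43495178222656)
head [ 0.6016 -0.1089  0.1138] r 0.1253715951510373 turn 55.674500823473124
```

```bash
python3 -m pendant '[[-1,[0,0,0],[0,0,-3]],[-1,[0,0,0],[0,0,-6]],[-1,[0,0,0],[0,0,-9]],[-1,[0,0,0],[0,0,-9]],[-1,[0,0,-0.001],[0,0,-9]],[-1,[0,0,-0.001],[0,0,-9]]]' >/dev/null; python3 st.py
```

```text
Ftool [-1.3  0.8 -4.4] Mtool [-2.    0.33  0.14] depth 5.7 off(tool,mm) [-3.   1.7  5.7] turn [-0.   0.  64.6] op 12.1 gf 34.6 q [ 20.   4. -40.  11. -16. -41.] t 13.5667
```

```bash
python3 -m pendant '[[-1,[0,0,-0.0003],[0,0,0]],[-1,[0,0,-0.0003],[0,0,0]],[-1,[0,0,-0.0003],[0,0,0]]]' >/dev/null; python3 st.py
python3 -m pendant '[[-0.3,[0,0,0],[0,0,0]],[-0.3,[0,0,0],[0,0,0]],[0,[0,0,0],[0,0,0]],[0,[0,0,0],[0,0,0]],[0,[0,0,0],[0,0,0]],[0,[0,0,0],[0,0,0]],[0,[0,0,0],[0,0,0]],[0,[0,0,0],[0,0,0]]]'>/dev/null; python3 st.py
cat > head.py <<'E'
from geo import *
im=viewer.snapshot('scene')[...,::-1].copy()
h=cv2.cvtColor(im,cv2.COLOR_BGR2HSV);m=cv2.inRange(h,(0,130,60),(8,255,255))|cv2.inRange(h,(172,130,60),(180,255,255));m[:,:278]=0;m[:200]=0;m[:,350:]=0
for c in cv2.findContours(m,0,1)[0]:
  if cv2.contourArea(c)>80:
    r=cv2.minAreaRect(c);print(r[0])
    o,d=ray('scene',r[0]);n=AX;q=LO+[0,0,.15]+AX*(.05-.008-.043);s=((q-o)@n)/(d@n);P=o+s*d;v=RL.T@(P-q);print('head',P,'turn',np.degrees(np.arctan2(-v[1],-(v@[.75**.5,0,.5]))))
cv2.imwrite('pics/last.png',cv2.resize(im[180:330,200:400],None,fx=4,fy=4,interpolation=cv2.INTER_CUBIC))
E
python3 head.py
```

```text
Ftool [ 1.2 -1.  -6.9] Mtool [-1.64  1.07  0.1 ] depth 5.7 off(tool,mm) [-3.   1.6  5.7] turn [-0.  -0.  64.6] op 12.1 gf 34.7 q [ 20.   4. -40.  11. -16. -41.] t 13.8167
Ftool [-0.4 -0.2 -0.3] Mtool [-1.61  0.73 -0.02] depth 5.9 off(tool,mm) [-3.   2.   5.9] turn [ 0.  -0.  64.6] op 43.6 gf 0.0 q [ 20.   4. -40.  11. -16. -41.] t 14.4833
(294.6538391113281, 264.7307434082031)
head [ 0.6187 -0.1149  0.1225] turn 64.83171456415761
```

```bash
python3 -m pendant '[[0,[0,0,-0.01],[0,0,0]],[0,[0,0,-0.03],[0,0,0]],[0,[0,0,-0.06],[0,0,0]],[0,[0,0,-0.1],[0,0,0]],[0,[0,0,-0.12],[0,0,0]],[0,[0,0,-0.12],[0,0,0]]]'
cat >> geo.py <<'E'
def sw(tilt=10):
    a=np.radians(tilt);z=RL@np.array([np.sin(a),0,-np.cos(a)]);y=RL@np.array([0,1.,0]);return Ro.from_matrix(np.c_[np.cross(y,z),y,z])
E
sed -i 's/^cv2.imwrite.*/cv2.imwrite("pics\/last.png",np.hstack([cv2.resize(im[190:330,230:370],(500,500),interpolation=cv2.INTER_CUBIC),cv2.resize(im[228:268,238:278],(300,500),interpolation=cv2.INTER_CUBIC)]))/' head.py
python3 head.py
python3 - <<'E'
from geo import *
W=lambda x,y,z:RL@np.array([x,y,z])+LO
for p in((-.135,-.005,.0295),(-.135,.005,.0295),(-.172,.04,.024),(-.172,-.04,.024)): u=proj('scene',W(*p));print(p,W(*p),u,'crop',(u-[238,228])*[7.5,12.5])
go(W(-.135,.0045,.1),sw())
E
```

```text
clock: 15.03
tool_pos: [0.5636, -0.0081, 0.2815]
orientation: [-152.0, 12.6, -97.9]
force: [0.8, 0.6, -0.1]
opening: 0.0439
gripper_force: 0.0
(295.0000305175781, 264.5000305175781)
head [ 0.6191 -0.1142  0.1228] turn 65.0130125765876
(-0.135, -0.005, 0.0295) [ 0.5053 -0.0318  0.0295] [270.7656 248.866 ] crop [245.7416 260.8246]
(-0.135, 0.005, 0.0295) [ 0.5028 -0.0221  0.0295] [272.0174 245.9785] crop [255.1303 224.7311]
(-0.172, 0.04, 0.024) [0.4583 0.0026 0.024 ] [262.2655 234.4002] crop [181.9912  80.0019]
(-0.172, -0.04, 0.024) [ 0.4781 -0.0749  0.024 ] [251.7339 257.2411] crop [103.0043 365.5137]
shift [0.0611, 0.1307, 0.1231] turn [-11.42, 18.13, 63.93] | tcp [ 0.5636 -0.008   0.2791] ori [-152.1597   12.5189  -97.8957] q [ 21.5  -8.8 -35.4   6.5 -33.5 -37. ] F [ 1.4 -0.5 -0. ] op 0.0439 gf 0.0 t 15.0833
```

View pics/last.png

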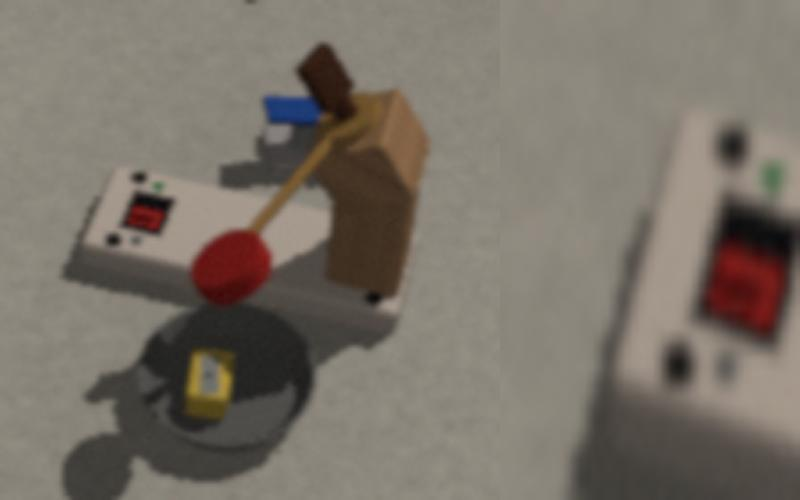

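The head stands over the dish with the collar on the block, and the switch is at (242,285) in the right crop. Triangulating the switch from both views.

```bash
python3 - <<'E'
from geo import *
uv={}
for n,(x0,y0,x1,y1) in(('scene',(258,235,285,262)),('top',(272,210,292,232))):
    im=viewer.snapshot(n)[...,::-1] if n=='scene' else cv2.imread('pics/top0.png')
    h=cv2.cvtColor(np.ascontiguousarray(im[y0:y1,x0:x1]),cv2.COLOR_BGR2HSV);m=cv2.inRange(h,(0,120,60),(10,255,255))|cv2.inRange(h,(172,120,60),(180,255,255))
    c=max(cv2.findContours(m,0,1)[0],key=cv2.contourArea);r=cv2.minAreaRect(c);uv[n]=r[0][0]+x0,r[0][1]+y0;print(n,uv[n],r)
    P=onz(n,uv[n],.0255);print(P,'lamp',RL.T@(P-LO))
E
```

```text
scene (270.264705657959, 250.44117641448975) ((12.264705657958984, 15.441176414489746), (9.45888900756836, 6.063390254974365), 14.03624439239502)
[ 0.505  -0.0338  0.0255] lamp [-0.1357 -0.0068  0.0255]
top (281.5, 218.0) ((9.5, 8.0), (8.0, 7.0), 90.0)
[ 0.5052 -0.0316  0.0255] lamp [-0.135  -0.0047  0.0255]
```

```bash
python3 -m pendant '[[0,[0.01,0.02,0.02],[-11.4,18.1,63.9]],[0,[0.02,0.04,0.04],[-11.4,18.1,63.9]],[0,[0.03,0.06,0.06],[-11.4,18.1,63.9]],[0,[0.04,0.08,0.08],[-11.4,18.1,63.9]],[0,[0.05,0.1,0.09],[-11.4,18.1,63.9]],[0,[0.061,0.13,0.11],[-11.4,18.1,63.9]],[0,[0.061,0.131,0.123],[-11.4,18.1,63.9]],[0,[0.061,0.131,0.123],[-11.4,18.1,63.9]],[0,[0.061,0.131,0.123],[-11.4,18.1,63.9]],[0,[0.061,0.131,0.123],[-11.4,18.1,63.9]]]'
```

```text
clock: 15.97
tool_pos: [0.5016, -0.0226, 0.0953]
orientation: [179.9, 9.4, -166.0]
force: [1.8, -0.1, 0.6]
opening: 0.044
gripper_force: 0.0
```

```bash
python3 -c "
from geo import *
go(RL@np.array([-.135,.0045,.028])+LO,sw())"
```

```text
shift [0.0097, -0.0004, 0.0666] turn [0.02, -0.57, -0.34] | tcp [ 0.5016 -0.0226  0.0953] ori [ 179.9254    9.4319 -165.9927] q [ 20.7   6.9 -38.9   1.8 -34.9 -98.1] F [ 1.8 -0.1  0.6] op 0.044 gf 0.0 t 15.9667
```

```bash
python3 -m pendant '[[0,[0.003,0,0.02],[0,-0.6,-0.3]],[0,[0.006,0,0.04],[0,-0.6,-0.3]],[0,[0.01,0,0.055],[0,-0.6,-0.3]],[0,[0.01,0,0.062],[0,-0.6,-0.3]],[0,[0.01,0,0.066],[0,-0.6,-0.3]],[0,[0.01,0,0.066],[0,-0.6,-0.3]],[0,[0.01,0,0.066],[0,-0.6,-0.3]]]'; python3 -c "
from geo import *
go(RL@np.array([-.135,.0045,.028])+LO,sw())"
```

```text
clock: 16.55
tool_pos: [0.5027, -0.0227, 0.0303]
orientation: [-179.9, 10.3, -165.3]
force: [-0.1, 1.5, 0.5]
opening: 0.0437
gripper_force: 0.0
shift [0.0002, 0.0, 0.0022] turn [-0.05, 0.28, 0.34] | tcp [ 0.5027 -0.0227  0.0303] ori [-179.8901   10.2765 -165.3082] q [ 20.8  12.9 -44.1   3.1 -22.8 -98.8] F [-0.1  1.5  0.5] op 0.0437 gf 0.0 t 16.55
```

Lower 2.5 mm, then close on the ridge, centred on its "on" place.

```bash
python3 -m pendant '[[0,[0,0,0.0025],[0,0,0]],[0,[0,0,0.0025],[0,0,0]],[0,[0,0,0.0025],[0,0,0]]]'; python3 -m pendant '[[-1,[0,0,0],[0,0,0]],[-1,[0,0,0],[0,0,0]],[-1,[0,0,0],[0,0,0]],[-1,[0,0,0],[0,0,0]],[-1,[0,0,0],[0,0,0]],[-1,[0,0,0],[0,0,0]],[-1,[0,0,0],[0,0,0]],[-1,[0,0,0],[0,0,0]]]'
```

```text
clock: 16.8
tool_pos: [0.5032, -0.0225, 0.0283]
orientation: [-179.9, 10.4, -165.3]
force: [0.1, 0.5, 0.3]
opening: 0.0437
gripper_force: 0.0
clock: 17.47
tool_pos: [0.5028, -0.0226, 0.0278]
orientation: [-179.9, 10.3, -165.3]
force: [-0.8, -1.4, 0.7]
opening: 0.0022
gripper_force: 30.0
```

```bash
python3 -m pendant '[[-1,[0,0,0],[0,0,0]],[-1,[0,0,0],[0,0,0]],[0,[0,0,0],[0,0,0]],[0,[0,0,0],[0,0,0]],[0,[0,0,0],[0,0,0]],[0,[0,0,0],[0,0,0]],[0,[0,0,-0.03],[0,0,0]],[0,[0,0,-0.07],[0,0,0]],[0,[-0.04,0,-0.11],[0,0,0]],[0,[-0.04,0,-0.11],[0,0,0]]]'; python3 head.py
python3 - <<'E'
from geo import *
x0,y0,x1,y1=258,235,285,262
im=viewer.snapshot('scene')[...,::-1]
h=cv2.cvtColor(np.ascontiguousarray(im[y0:y1,x0:x1]),cv2.COLOR_BGR2HSV);m=cv2.inRange(h,(0,120,60),(10,255,255))|cv2.inRange(h,(172,120,60),(180,255,255))
if m.any():
  c=max(cv2.findContours(m,0,1)[0],key=cv2.contourArea);r=cv2.minAreaRect(c);P=onz('scene',(r[0][0]+x0,r[0][1]+y0),.0255);print(r,'lamp',RL.T@(P-LO))
E
```

```text
clock: 18.3
tool_pos: [0.5257, -0.0165, 0.149]
orientation: [-179.9, 10.8, -165.2]
force: [2.7, 0.2, 1.2]
opening: 0.0433
gripper_force: 0.0
(295.0000305175781, 264.5000305175781)
head [ 0.6191 -0.1142  0.1228] turn 65.0130125765876
((13.529413223266602, 12.882353782653809), (9.216353416442871, 5.820854663848877), 14.03624439239502) lamp [-0.1353  0.0021  0.0255]
```

View pics/last.png

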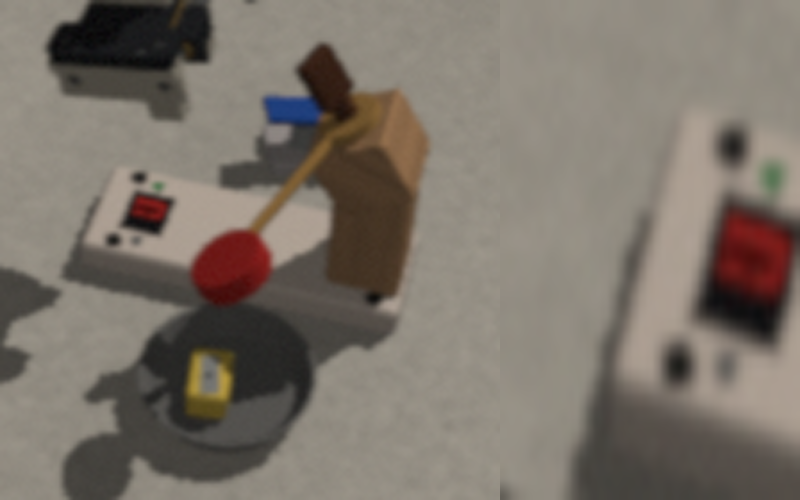

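The red slide has moved about 9 mm to the green-dot side. The head is still over the dish, the sharpener is in the dish, and the gripper is clear. Handing in.

```bash
python3 -c "
from plant import workorder
print(workorder.close_job())"
```

```text
the job is handed in; nothing more can be done
None
```

The job is handed in: the sharpener is in the dish, the lamp head is over the dish and held by the pressed-home peg, and the switch is on the green-dot side. My last camera measurements agreed with this, but the hand-in gave no verdict.

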